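# Sort the small laundry things into their trays

## Task

Sort the small laundry things on the folding table: lay both wooden clothes pegs flat on the floor of the light wooden tray, stand both blue dosing caps upright in the blue tray, and stand the stain stick with the orange cap upright in the orange tray. Leave the soap dish and the spool of thread where they are and upright.

Things in the scene. Friction and masses are not known exactly. Their poses are not given: they have to be found in the camera images.
- peg_a: A wooden spring clothes peg with a steel coil in its middle, lying flat: 84 mm long (its x), 18 mm wide (its y), 14 mm thick (its z). Origin: centre of its underside. Weighs about 22 g. The two pegs are alike.
- peg_b: A wooden spring clothes peg with a steel coil in its middle, lying flat: 84 mm long (its x), 18 mm wide (its y), 14 mm thick (its z). Origin: centre of its underside. Weighs about 22 g. The two pegs are alike.
- cap_a: A blue plastic dosing cap: an open round cup standing upright, 52 mm across at the rim (50 mm at the foot), 50 mm high, wall 3 mm, about 30 g. Origin: centre of its underside, z up. The two caps are alike.
- cap_b: A blue plastic dosing cap: an open round cup standing upright, 52 mm across at the rim (50 mm at the foot), 50 mm high, wall 3 mm, about 30 g. Origin: centre of its underside, z up. The two caps are alike.
- stick: A stain-remover stick standing upright: a round stick 34 mm in diameter and 70 mm high, white below, with an orange cap as its top 25 mm; about 60 g. Origin: centre of its underside, z up.
- peg_tray: The tray for the clothes pegs, of light wood: a fixed open square tray, 160 x 160 mm outside, 25 mm high, walls and floor 5 mm thick (inside 150 x 150 mm). Origin: centre of its underside; x and y run along its sides, z up; the floor's upper face is at z = 5 mm. Does not move.
- cap_tray: The tray for the dosing caps, of blue plastic: a fixed open square tray, 160 x 160 mm outside, 25 mm high, walls and floor 5 mm thick (inside 150 x 150 mm). Origin: centre of its underside; x and y run along its sides, z up; the floor's upper face is at z = 5 mm. Does not move.
- stick_tray: The tray for the stain stick, of orange plastic: a fixed open square tray, 160 x 160 mm outside, 25 mm high, walls and floor 5 mm thick (inside 150 x 150 mm). Origin: centre of its underside; x and y run along its sides, z up; the floor's upper face is at z = 5 mm. Does not move.
- soap: A bystander, to be left alone: a green bar of soap in a white dish, 90 x 66 mm, 31 mm high. Origin: centre of its underside.
- spool: A bystander, to be left alone: a spool of red thread with black ends, standing, 42 mm in diameter, 40 mm high. Origin: centre of its underside.
Mind the look-alikes: they are no part of the job. What is shaped like the peg_a but purple is not meant.

How it is judged:
By the outcome, as a careful person would: the job done as asked, in the order asked, and still so for the second after the job is handed in, with the robot touching nothing.
It also fails if it takes over 120 s, if anything falls off the work surface, if the arm or the gripper's body presses on something with over 40 N, if the wrist force passes 120 N, or if a joint passes its speed limit or range.

## Robot

A 6-joint arm with a two-finger parallel gripper is mounted at the origin on the work surface. World frame = base frame: x ahead of the robot, y to its left, z up, the work surface at z = 0. Lengths are in m, angles in rad, forces in N, time in s.
With the tool pointing down it reaches from about 0.35 to 0.975 m from the base axis. Payload 4.9 kg.
Tool frame: the origin (TCP) lies at the very end of the fingers, on their centre line; the grasp point (between the pads) lies 19 mm behind it (ctrl.grasp_offset is the distance from the TCP to the grasp point, in m); z points along the fingers, y is the line along which they close (so a half turn about z gives the same grasp; the last joint's range is limited). The gripper opens to 85 mm and grips with 20 to 120 N. Pads are 22 mm wide; open, the fingers measure 114 mm over their backs; the gripper's body (76 mm by 85 mm) begins 54 mm behind the grasp point. The pads swing forward as they close: fully open they stand 13 mm farther back than shut.
Start: joints at [-1.317, 0.053, 1.613, -0, 1.476, -0.119], TCP at [0.228, -0.582, 0.231] pointing down, gripper open.
Joint ranges: [-3.01, 3.01], [-1.01, 2.22], [0.06, 2.58], [-1.02, 4.17], [0.09, 2.62], [-3.14, 3.14]. Speed limits (rad/s): [2.57, 2.57, 3.14, 3.14, 3.14, 3.14].

## Interface

Orientations are given as a rotation vector (axis times angle).
In Python, from station import ctrl, optics gives the robot as it stands.
- The arm moves only by the shell command python3 -m handwheel 'ROWS' [OPENING] [FORCE]. ROWS is JSON, a list of rows, each an object of numbers: "tx", "ty", "tz": the shift along the tool's x, y, z in mm; "roll": the turn about the tool's z in rad. A call has 1 to 12 rows; each row shifts and turns the commanded pose from where the row before left it, along the tool's axes as they then stand; what a row does not reach is not made up. A row lasts 1/12 s, in which the tool goes at most 41.7 mm and 7.16 degrees, less where a joint would pass 70% of its speed; a pose out of reach is approached as far as the arm can. A call with a gripper value outside its range is refused whole. OPENING is the finger opening in mm, from 0 to 85.4, set as the call begins (- or left out, the last holds). The fingers move at their own pace and stop on an object; FORCE is the grip in N (left out, the last holds). Time passes only in rows, so rows that do not move let the fingers close. It gives the time, the measured TCP pose, the force, the opening and the grip force at its end, in the units of the state.
- ctrl.get_obs(): the state, without advancing time (a new reading comes with each control period).
- optics.get_image(name): name is "scene" or "side" or "wrist"; returns (picture, depth): 400x640x3 uint8, red, green, blue; 400x640 float32, m along the optical axis (not along the pixel's ray), 0 where there is no reading.
- optics.camera_params(name): a dict with "mtx" (3x3 intrinsics, pixels), "extrinsics" (4x4, takes a point from camera to world coordinates); the wrist camera has in their place "tool_from_camera" (4x4, takes a point from camera to tool coordinates, whose origin is the TCP and whose axes are the flange's). Camera axes: x right, y down, z forward; pixel columns grow to the right and rows downward; lengths in m; the calibration is good to about 2 mm. A picture is of the moment at which its call begins: read the wrist's pose just before it. camera_params takes no time and is no camera call.
- ctrl.finish_job(): hands the job in; it is judged then, once.
The state is a dict: "t": time; "q": joint angles; "dq": joint speeds; "effort": joint torques, N m; "tool_pos": TCP position; "tool_rot": TCP orientation; "contact_force": force on the tool from outside, world axes, zero at the start; "wrist_torque": the same for the moment, N m; "opening": finger opening in m; "grip_force": force on a finger pad.
Only numpy, scipy, OpenCV 4.12 (cv2) and the standard library are available. Lean on these libraries where they do the work, as an engineer would, in place of code of your own. Each camera call takes 0.05 s, during which the arm holds its last target. There are 200 camera calls.

## Working session

There is one attempt and no reset: what is moved stays moved. The work goes in short steps, Python scripts to look and compute and a shell command to move; the robot and the scene stay as the last step left them, time stands still between calls to the robot, and variables do not carry over. Pictures are saved under pics/ and viewed, at most 14 in all, crops included, and the job is handed in when it is done.

```bash
ls; mkdir -p pics; python3 - <<'E'
from station import ctrl, optics
import cv2,numpy as np
o=ctrl.get_obs();print({k:np.round(v,3).tolist() for k,v in o.items()})
for n in ("scene","side"):
    im,d=optics.get_image(n);np.savez(f"{n}0.npz",im=im,d=d)
    cv2.imwrite(f"pics/{n}0.png",im[:,:,::-1])
    p=optics.camera_params(n);print(n,np.round(p["mtx"],1).tolist(),np.round(p["extrinsics"],3).tolist(),(d>0).mean())
p=optics.camera_params("wrist");print(np.round(p["mtx"],1).tolist(),np.round(p["tool_from_camera"],3).tolist(), ctrl.grasp_offset)
E
```

```text
pics
{'t': 0.0, 'q': [-1.317, 0.053, 1.614, 0.0, 1.476, -0.119], 'dq': [0.001, -0.002, -0.0, -0.0, 0.001, 0.001], 'effort': [-0.001, -39.368, -37.018, -0.0, 0.007, -0.0], 'tool_pos': [0.228, -0.581, 0.23], 'tool_rot': [-3.085, -0.582, 0.0], 'contact_force': [0.012, 1.174, 0.013], 'wrist_torque': [-0.013, -0.004, -0.011], 'grip_force': 0.0, 'opening': 0.085}
scene [[380.6, 0.0, 316.6], [0.0, 380.6, 197.8], [0.0, 0.0, 1.0]] [[0.146, 0.809, -0.569, 1.023], [0.989, -0.115, 0.091, -0.069], [0.008, -0.576, -0.818, 0.743], [0.0, 0.0, 0.0, 1.0]] 0.99615625
side [[483.5, 0.0, 326.5], [0.0, 483.5, 191.7], [0.0, 0.0, 1.0]] [[-0.968, -0.171, 0.183, 0.298], [-0.251, 0.661, -0.707, 0.75], [-0.0, -0.731, -0.683, 0.752], [0.0, 0.0, 0.0, 1.0]] 0.9958046875
[[349.8, 0.0, 318.5], [0.0, 349.8, 199.8], [0.0, 0.0, 1.0]] [[-0.001, -0.945, -0.328, 0.085], [1.0, -0.001, -0.0, 0.001], [-0.0, -0.328, 0.945, -0.141], [0.0, 0.0, 0.0, 1.0]] 0.0187
```

View pics/scene0.png

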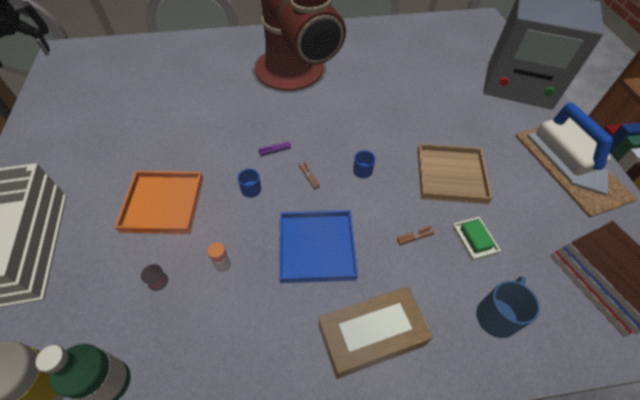

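View pics/side0.png

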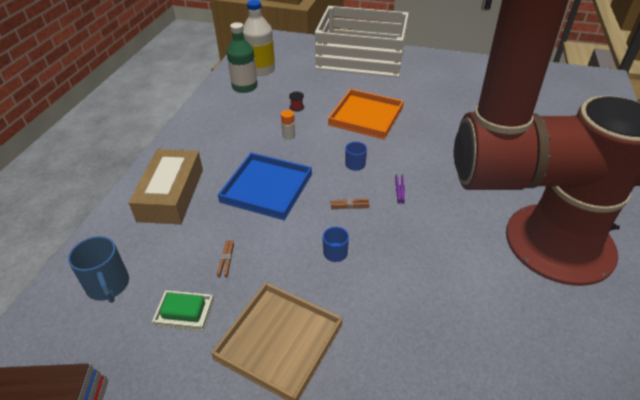

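The scene view shows the pegs at (309,175) and (416,235), with a purple look-alike at (275,149). The caps are at (249,183) and (364,164), the stick at (218,253), the spool at (153,276) and the soap at (477,237). The trays are orange (160,201), blue (318,245) and wood (454,173). The side view shows the same things unobstructed.

```bash
cat > h.py <<'E'
import numpy as np,cv2
from station import ctrl,optics
from scipy.spatial.transform import Rotation as R
def ext(n,o=None):
    p=optics.camera_params(n)
    if n!="wrist": return p["mtx"],p["extrinsics"]
    T=np.eye(4);T[:3,:3]=R.from_rotvec(o["tool_rot"]).as_matrix();T[:3,3]=o["tool_pos"]
    return p["mtx"],T@p["tool_from_camera"]
def cloud(n,d,o=None):
    K,E=ext(n,o);v,u=np.mgrid[:d.shape[0],:d.shape[1]]
    c=np.stack([(u-K[0,2])/K[0,0]*d,(v-K[1,2])/K[1,1]*d,d],-1)
    return c@E[:3,:3].T+E[:3,3]
def onplane(n,uv,z,o=None):
    K,E=ext(n,o);uv=np.atleast_2d(np.float64(uv));r=np.c_[(uv-[K[0,2],K[1,2]])/[K[0,0],K[1,1]],np.ones(len(uv))]@E[:3,:3].T
    return E[:3,3]+r*((z-E[2,3])/r[:,2])[:,None]
def rel(x,y,yaw=None,o=None):
    "tool-frame shift in mm (tx,ty) and roll (mod pi) from current pose to world x,y / tool-x yaw"
    o=o or ctrl.get_obs();M=R.from_rotvec(o["tool_rot"]).as_matrix()
    s=M.T@(np.array([x,y,o["tool_pos"][2]])-o["tool_pos"])*1000
    cur=np.arctan2(M[1,0],M[0,0]);roll=None if yaw is None else (cur-yaw+np.pi/2)%np.pi-np.pi/2
    return np.round(s,1),roll,round(cur,3)
E
python3 - <<'E'
from h import *
boxes={"scene":dict(pegA=(309,175,16,20),pegB=(416,235,24,16),capA=(249,183,18,20),capB=(364,164,18,20),stick=(218,254,16,22),purple=(275,149,22,12),soap=(477,238,28,26),spool=(153,276,20,20),orange=(160,201,48,38),blue=(318,245,44,42),wood=(454,173,42,34)),
"side":dict(pegA=(350,203,26,12),pegB=(226,257,14,24),capA=(356,155,18,18),capB=(336,243,20,22),stick=(288,124,14,20),purple=(400,188,12,20),soap=(183,308,34,24),spool=(297,101,14,14),orange=(366,113,44,28),blue=(266,185,52,36),wood=(278,341,70,62))}
for n in boxes:
    f=np.load(n+"0.npz");W=cloud(n,f["d"]);hsv=cv2.cvtColor(f["im"],cv2.COLOR_RGB2HSV)
    for k,(u,v,a,b) in boxes[n].items():
        P=W[v-b:v+b,u-a:u+a].reshape(-1,3);H=hsv[v-b:v+b,u-a:u+a].reshape(-1,3)
        m=(H[:,1]>100)&(P[:,2]>.004)&(P[:,2]<.1)
        if "soap" in k or "spool" in k: m=P[:,2]>.006
        Q=P[m]
        if k[:3]in("cap","sti","spo"): Q=Q[Q[:,2]>np.percentile(Q[:,2],97)-.006]
        c,s,an=cv2.minAreaRect(np.float32(Q[:,:2]*1000))
        print(n,k,len(Q),np.round(c,1),np.round(s,0),round(an,1),"z",np.round(np.percentile(Q[:,2],[3,97])*1000,0),"mean",np.round(Q.mean(0)*1000,1))
E
```

```text
scene pegA 2 [439.6   6.5] [28.  0.] -167.0 z [13. 14.] mean [439.6   6.5  13.8]
scene pegB 147 [644.3 212.1] [15. 80.] 12.5 z [ 8. 16.] mean [646.1 206.   12.6]
scene capA 104 [ 458.1 -141.1] [51. 49.] 8.1 z [45. 51.] mean [ 461.5 -140.4   48.1]
scene capB 97 [440.  139.7] [48. 51.] 56.2 z [45. 52.] mean [442.4 140.   48.2]
scene stick 197 [ 650.2 -209.8] [31. 31.] 24.2 z [67. 72.] mean [ 651.  -209.6   69.7]
scene purple 160 [341.8 -73.1] [18. 78.] 9.9 z [ 6. 16.] mean [343.  -74.7  11.8]
scene soap 1115 [809.9 140.3] [108. 589.] 35.1 z [ 8. 32.] mean [676.1 334.1  28.4]
scene spool 352 [ 831.1 -204.3] [468.  41.] 40.1 z [37. 43.] mean [ 677.6 -334.4   57.7]
scene orange 3582 [ 472.1 -347.4] [162. 161.] 81.0 z [ 4. 25.] mean [ 471.9 -351.4   10.3]
scene blue 4282 [637.1  -6.6] [160. 161.] 84.2 z [ 4. 26.] mean [637.9  -5.7   9.3]
scene wood 201 [486.  352.9] [157. 161.] 76.4 z [ 8. 24.] mean [510.5 366.5  15.8]
side pegA 227 [439.8   4.2] [81. 20.] 15.8 z [ 5. 16.] mean [438.1   6.1  11.9]
side pegB 191 [641.1 213.8] [18. 84.] 12.7 z [ 8. 17.] mean [640.8 214.4  13.5]
side capA 106 [ 457.7 -141.5] [52. 50.] 79.6 z [46. 53.] mean [ 458.2 -139.5   49.2]
side capB 161 [438.7 138.8] [49. 53.] 14.7 z [45. 53.] mean [438.3 140.7  49.1]
side stick 90 [ 649.3 -210.8] [30. 36.] 17.4 z [67. 73.] mean [ 648.6 -208.4   70.3]
side purple 156 [340.7 -73.8] [17. 86.] 9.7 z [ 9. 17.] mean [338.6 -63.7  14.1]
side soap 1684 [520.1 542.1] [109. 597.] 36.5 z [ 7. 32.] mean [661.7 350.6  25.9]
side spool 52 [481.6 262.6] [  25. 1040.] 19.2 z [ 68. 392.] mean [ 635.1 -177.6   96.7]
side orange 2262 [ 471.7 -347.2] [168. 161.] 80.7 z [ 4. 27.] mean [ 472.8 -349.7   11.5]
side blue 3577 [636.9  -6.4] [165. 163.] 84.0 z [ 4. 26.] mean [638.6  -7.1  10.9]
side wood 6363 [483.2 356.3] [160. 158.] 76.4 z [ 4. 26.] mean [482.3 360.7   9.8]
```

```bash
python3 - <<'E'
from h import *
print(rel(.440,.005,.276))
E
```

```text
(array([ 411.5, -468.8,    1. ]), np.float64(0.09677250429686879), np.float64(0.373))
```

```bash
python3 -m handwheel '[{"tx":25,"ty":-29},{"tx":25,"ty":-29},{"tx":25,"ty":-29},{"tx":25,"ty":-29},{"tx":25,"ty":-29},{"tx":25,"ty":-29},{"tx":25,"ty":-29},{"tx":25,"ty":-29},{"tx":25,"ty":-29},{"tx":25,"ty":-29},{"tx":25,"ty":-29},{"tx":25,"ty":-29}]' 50 40
python3 -m handwheel '[{"tx":25,"ty":-29},{"tx":25,"ty":-29},{"tx":25,"ty":-29},{"tx":20,"ty":-20},{"roll":0.097},{"tz":30},{"tz":30},{}]'
python3 - <<'E'
from h import *
print(rel(.440,.005,.276), ctrl.get_obs()["tool_pos"])
o=ctrl.get_obs();im,d=optics.get_image("wrist")
cv2.imwrite("pics/w1.png",im[:,:,::-1])
K,E=ext("wrist",o);c=E[:3,:3].T@(np.array([.44,.005,.007])-E[:3,3]);print((K@c)[:2]/c[2])
W=cloud("wrist",d,o);h=cv2.cvtColor(im,cv2.COLOR_RGB2HSV)
m=(h[...,1]>90)&(W[...,2]>.004)&(W[...,2]<.025)&(np.hypot(W[...,0]-.44,W[...,1]-.005)<.06)
r=cv2.minAreaRect(np.float32(W[m][:,:2]*1000));print(m.sum(),r)
E
```

```text
(array([ 411.5, -468.8,    1. ]), np.float64(0.09677250429686879), np.float64(0.373)) [ 0.22749398 -0.58152198  0.23018112]
[-373.09398794 -429.86905563]
0 ((0.0, 0.0), (0.0, 0.0), 0.0)$[0]: bad value
$[0]: bad value
```

View pics/w1.png

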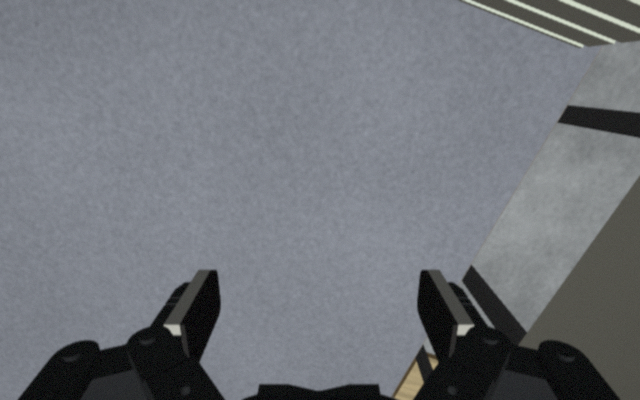

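The picture shows only bare table and the open fingers. Both moves were refused as "bad value", so the arm hasn't moved. I'll try rows with all four keys.

```bash
python3 -m handwheel '[{"tx":25,"ty":-29,"tz":0,"roll":0}]' 50 40; python3 -m handwheel --help | head -20
```

```text
t: 0.23
tool_pos: [0.2385, -0.5488, 0.2298]
tool_rot: [-3.088, -0.576, 0.002]
contact_force: [0.3, 1.6, 0.2]
opening: 0.0757
grip_force: 0.0invalid input: not JSON, or not a number
```

```bash
python3 -m handwheel '[{"tx":25,"ty":-29,"tz":0,"roll":0},{"tx":25,"ty":-29,"tz":0,"roll":0},{"tx":25,"ty":-29,"tz":0,"roll":0},{"tx":25,"ty":-29,"tz":0,"roll":0},{"tx":25,"ty":-29,"tz":0,"roll":0},{"tx":25,"ty":-29,"tz":0,"roll":0},{"tx":25,"ty":-29,"tz":0,"roll":0},{"tx":25,"ty":-29,"tz":0,"roll":0},{"tx":25,"ty":-29,"tz":0,"roll":0},{"tx":25,"ty":-29,"tz":0,"roll":0},{"tx":25,"ty":-29,"tz":0,"roll":0},{"tx":25,"ty":-29,"tz":0,"roll":0}]'
python3 -m handwheel '[{"tx":25,"ty":-29,"tz":0,"roll":0},{"tx":25,"ty":-29,"tz":0,"roll":0},{"tx":20,"ty":-30,"tz":0,"roll":0},{"tx":0,"ty":0,"tz":0,"roll":0.097},{"tx":0,"ty":0,"tz":30,"roll":0},{"tx":0,"ty":0,"tz":30,"roll":0},{"tx":0,"ty":0,"tz":0,"roll":0},{"tx":0,"ty":0,"tz":0,"roll":0}]'
python3 - <<'E'
from h import *
print(rel(.440,.005,.276), ctrl.get_obs()["tool_pos"])
o=ctrl.get_obs();im,d=optics.get_image("wrist")
cv2.imwrite("pics/w2.png",im[:,:,::-1])
W=cloud("wrist",d,o);h=cv2.cvtColor(im,cv2.COLOR_RGB2HSV)
m=(h[...,1]>90)&(W[...,2]>.004)&(W[...,2]<.025)&(np.hypot(W[...,0]-.44,W[...,1]-.005)<.06)
r=cv2.minAreaRect(np.float32(W[m][:,:2]*1000));print(m.sum(),r)
E
```

```text
t: 1.23
tool_pos: [0.393, -0.1107, 0.2312]
tool_rot: [3.087, 0.581, 0.001]
contact_force: [0.7, -0.8, -0.5]
opening: 0.0501
grip_force: 0.0
t: 1.9
tool_pos: [0.4247, -0.0048, 0.1696]
tool_rot: [-3.11, -0.432, 0.007]
contact_force: [0.0, 0.1, 0.8]
opening: 0.0502
grip_force: 0.0
(array([17.4, -5.2, -0.1]), np.float64(-3.4401715034881875e-05), np.float64(0.276)) [ 0.42468482 -0.00478411  0.16958846]
1166 ((440.72296142578125, 2.011655807495117), (82.95477294921875, 18.275238037109375), 16.84626579284668)
```

View pics/w2.png

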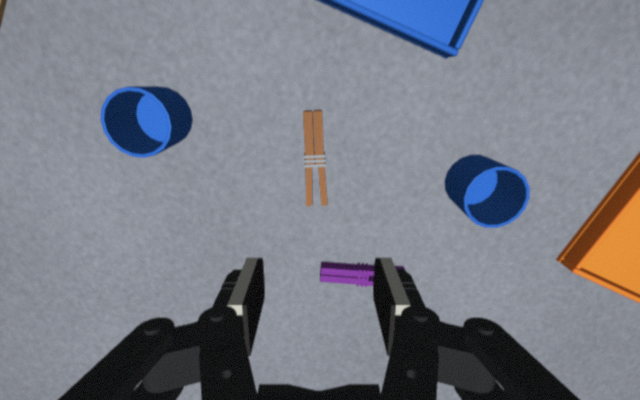

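The peg is at (315,158), square to the fingers. The purple one at (360,273) is clear of it.

```bash
python3 -m handwheel '[{"tx":17,"ty":-4,"tz":0,"roll":-0.01},{"tx":0,"ty":0,"tz":38,"roll":0},{"tx":0,"ty":0,"tz":38,"roll":0},{"tx":0,"ty":0,"tz":38,"roll":0},{"tx":0,"ty":0,"tz":30,"roll":0},{"tx":0,"ty":0,"tz":14,"roll":0},{"tx":0,"ty":0,"tz":8,"roll":0},{"tx":0,"ty":0,"tz":0,"roll":0},{"tx":0,"ty":0,"tz":0,"roll":0}]' 40
python3 -m handwheel '[{"tx":0,"ty":0,"tz":0,"roll":0},{"tx":0,"ty":0,"tz":0,"roll":0},{"tx":0,"ty":0,"tz":0,"roll":0},{"tx":0,"ty":0,"tz":0,"roll":0},{"tx":0,"ty":0,"tz":0,"roll":0},{"tx":0,"ty":0,"tz":0,"roll":0}]' 5 30
python3 -m handwheel '[{"tx":0,"ty":0,"tz":-20,"roll":0},{"tx":0,"ty":0,"tz":-35,"roll":0},{"tx":0,"ty":0,"tz":-35,"roll":0},{"tx":0,"ty":0,"tz":-10,"roll":0},{"tx":0,"ty":0,"tz":0,"roll":0}]'
python3 - <<'E'
from h import *
print(rel(.450,.363,1.333))
E
```

```text
t: 2.7
tool_pos: [0.4432, 0.0029, 0.0072]
tool_rot: [3.109, 0.447, 0.005]
contact_force: [-0.6, 0.1, 0.4]
opening: 0.04
grip_force: 0.0
t: 3.2
tool_pos: [0.4435, 0.003, 0.0076]
tool_rot: [3.108, 0.447, 0.007]
contact_force: [0.4, -0.2, 7.2]
opening: 0.017
grip_force: 30.0
t: 3.62
tool_pos: [0.4445, 0.0029, 0.11]
tool_rot: [3.107, 0.447, 0.014]
contact_force: [0.6, -0.1, -0.3]
opening: 0.0165
grip_force: 29.4
(array([ 106.8, -343.9,   -0.5]), np.float64(-1.047090358386653), np.float64(0.286))
```

```bash
python3 -m handwheel '[{"tx":12,"ty":-38,"tz":0,"roll":0},{"tx":12,"ty":-38,"tz":0,"roll":0},{"tx":12,"ty":-38,"tz":0,"roll":0},{"tx":12,"ty":-38,"tz":0,"roll":0},{"tx":12,"ty":-38,"tz":0,"roll":0},{"tx":12,"ty":-38,"tz":0,"roll":0},{"tx":12,"ty":-38,"tz":0,"roll":0},{"tx":12,"ty":-38,"tz":0,"roll":0},{"tx":11,"ty":-38,"tz":0,"roll":0},{"tx":0,"ty":0,"tz":0,"roll":0},{"tx":0,"ty":0,"tz":0,"roll":-0.11},{"tx":0,"ty":0,"tz":0,"roll":-0.11}]'
python3 -m handwheel '[{"tx":0,"ty":0,"tz":0,"roll":-0.11},{"tx":0,"ty":0,"tz":0,"roll":-0.11},{"tx":0,"ty":0,"tz":0,"roll":-0.11},{"tx":0,"ty":0,"tz":0,"roll":-0.11},{"tx":0,"ty":0,"tz":0,"roll":-0.11},{"tx":0,"ty":0,"tz":0,"roll":-0.11},{"tx":0,"ty":0,"tz":0,"roll":-0.11},{"tx":0,"ty":0,"tz":0,"roll":-0.06},{"tx":0,"ty":0,"tz":0,"roll":0},{"tx":0,"ty":0,"tz":0,"roll":0}]'
python3 - <<'E'
from h import *
print(rel(.450,.363,1.333))
E
```

```text
t: 4.62
tool_pos: [0.4462, 0.3617, 0.1028]
tool_rot: [3.038, 0.796, -0.006]
contact_force: [-0.2, 0.7, 0.1]
opening: 0.0166
grip_force: 29.5
t: 5.45
tool_pos: [0.4468, 0.3609, 0.1036]
tool_rot: [-2.468, -1.943, 0.004]
contact_force: [0.7, -0.3, -0.4]
opening: 0.0166
grip_force: 29.5
(array([ 2.7,  2.6, -0. ]), np.float64(0.0009539620268066429), np.float64(1.334))
```

```bash
python3 -m handwheel '[{"tx":3,"ty":3,"tz":30,"roll":0},{"tx":0,"ty":0,"tz":35,"roll":0},{"tx":0,"ty":0,"tz":15,"roll":0},{"tx":0,"ty":0,"tz":5,"roll":0},{"tx":0,"ty":0,"tz":3,"roll":0},{"tx":0,"ty":0,"tz":0,"roll":0},{"tx":0,"ty":0,"tz":0,"roll":0}]'
```

```text
t: 6.03
tool_pos: [0.4523, 0.3645, 0.0188]
tool_rot: [2.467, 1.945, 0.004]
contact_force: [-0.6, 0.7, -0.5]
opening: 0.0167
grip_force: 29.6
```

```bash
python3 -m handwheel '[{"tx":0,"ty":0,"tz":3,"roll":0},{"tx":0,"ty":0,"tz":2,"roll":0},{"tx":0,"ty":0,"tz":0,"roll":0},{"tx":0,"ty":0,"tz":0,"roll":0}]'
python3 -m handwheel '[{"tx":0,"ty":0,"tz":0,"roll":0},{"tx":0,"ty":0,"tz":0,"roll":0},{"tx":0,"ty":0,"tz":0,"roll":0},{"tx":0,"ty":0,"tz":-15,"roll":0},{"tx":0,"ty":0,"tz":-35,"roll":0},{"tx":0,"ty":0,"tz":-40,"roll":0},{"tx":0,"ty":0,"tz":-40,"roll":0},{"tx":0,"ty":0,"tz":0,"roll":0}]' 40
python3 - <<'E'
from h import *
print(rel(.642,.213,1.792))
E
```

```text
t: 6.37
tool_pos: [0.4515, 0.364, 0.0128]
tool_rot: [2.467, 1.946, 0.001]
contact_force: [-0.1, 0.5, 0.4]
opening: 0.017
grip_force: 29.6
t: 7.03
tool_pos: [0.456, 0.3669, 0.1528]
tool_rot: [2.465, 1.945, 0.026]
contact_force: [2.0, -0.1, 2.0]
opening: 0.0401
grip_force: 0.0
(array([-106.4,  216.7,    1.3]), np.float64(-0.4560028516563728), np.float64(1.336))
```

```bash
python3 -m handwheel '[{"tx":-18,"ty":36,"tz":0,"roll":0},{"tx":-18,"ty":36,"tz":0,"roll":0},{"tx":-18,"ty":36,"tz":0,"roll":0},{"tx":-18,"ty":36,"tz":0,"roll":0},{"tx":-17,"ty":36,"tz":0,"roll":0},{"tx":-17,"ty":37,"tz":0,"roll":0},{"tx":0,"ty":0,"tz":0,"roll":-0.11},{"tx":0,"ty":0,"tz":0,"roll":-0.11},{"tx":0,"ty":0,"tz":0,"roll":-0.12},{"tx":0,"ty":0,"tz":0,"roll":-0.11},{"tx":0,"ty":0,"tz":0,"roll":0},{"tx":0,"ty":0,"tz":0,"roll":0}]'
python3 - <<'E'
from h import *
o=ctrl.get_obs();im,d=optics.get_image("wrist")
cv2.imwrite("pics/w3.png",im[:,:,::-1])
W=cloud("wrist",d,o);h=cv2.cvtColor(im,cv2.COLOR_RGB2HSV)
m=(h[...,1]>90)&(W[...,2]>.004)&(W[...,2]<.025)&(np.hypot(W[...,0]-.642,W[...,1]-.213)<.06)
(c,s,a)=cv2.minAreaRect(np.float32(W[m][:,:2]*1000));print(m.sum(),c,s,a)
print(rel(.642,.213,1.792),rel(c[0]/1e3,c[1]/1e3), o["tool_pos"])
E
```

```text
t: 8.03
tool_pos: [0.6376, 0.2102, 0.1421]
tool_rot: [-1.974, -2.444, 0.0]
contact_force: [-0.6, 0.5, 0.0]
opening: 0.0397
grip_force: 0.0
1278 (642.677490234375, 213.25665283203125) (17.991374969482422, 83.78732299804688) 13.249527931213379
(array([ 1.7,  4.9, -0. ]), np.float64(-0.008772843497481198), np.float64(1.783)) (array([ 1.8,  5.6, -0. ]), None, np.float64(1.783)) [0.6375859  0.21021515 0.1420535 ]
```

View pics/w3.png

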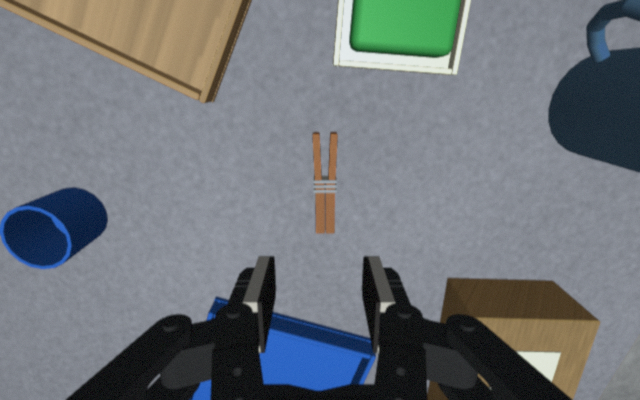

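Peg B is at (325,183), with the soap (400,40) and the box (520,330) clear of the fingers.

```bash
python3 -m handwheel '[{"tx":2,"ty":5,"tz":0,"roll":-0.015},{"tx":0,"ty":0,"tz":35,"roll":0},{"tx":0,"ty":0,"tz":38,"roll":0},{"tx":0,"ty":0,"tz":35,"roll":0},{"tx":0,"ty":0,"tz":15,"roll":0},{"tx":0,"ty":0,"tz":8,"roll":0},{"tx":0,"ty":0,"tz":0,"roll":0},{"tx":0,"ty":0,"tz":0,"roll":0}]'
```

```text
t: 8.75
tool_pos: [0.6434, 0.2137, 0.0129]
tool_rot: [1.951, 2.46, 0.003]
contact_force: [0.8, -0.1, 0.7]
opening: 0.0397
grip_force: 0.0
```

```bash
python3 -m handwheel '[{"tx":0,"ty":0,"tz":5,"roll":0},{"tx":0,"ty":0,"tz":1,"roll":0},{"tx":0,"ty":0,"tz":0,"roll":0},{"tx":0,"ty":0,"tz":0,"roll":0}]'
python3 -m handwheel '[{"tx":0,"ty":0,"tz":0,"roll":0},{"tx":0,"ty":0,"tz":0,"roll":0},{"tx":0,"ty":0,"tz":0,"roll":0},{"tx":0,"ty":0,"tz":0,"roll":0},{"tx":0,"ty":0,"tz":0,"roll":0},{"tx":0,"ty":0,"tz":0,"roll":0}]' 5 30
python3 -m handwheel '[{"tx":0,"ty":0,"tz":-20,"roll":0},{"tx":0,"ty":0,"tz":-35,"roll":0},{"tx":0,"ty":0,"tz":-35,"roll":0},{"tx":0,"ty":0,"tz":-10,"roll":0},{"tx":0,"ty":0,"tz":0,"roll":0.11},{"tx":0,"ty":0,"tz":0,"roll":0.11},{"tx":0,"ty":0,"tz":0,"roll":0.12},{"tx":0,"ty":0,"tz":0,"roll":0.12},{"tx":0,"ty":0,"tz":0,"roll":0},{"tx":0,"ty":0,"tz":0,"roll":0}]'
python3 - <<'E'
from h import *
print(rel(.518,.347,1.333))
E
```

```text
t: 9.08
tool_pos: [0.6427, 0.2134, 0.0064]
tool_rot: [1.951, 2.461, 0.002]
contact_force: [-0.4, -0.5, -1.0]
opening: 0.04
grip_force: 0.0
t: 9.58
tool_pos: [0.6425, 0.2134, 0.0059]
tool_rot: [1.952, 2.461, 0.001]
contact_force: [0.3, -1.0, 3.7]
opening: 0.0166
grip_force: 30.4
t: 10.42
tool_pos: [0.6416, 0.2132, 0.1044]
tool_rot: [-2.458, -1.955, 0.002]
contact_force: [-0.8, -1.0, 1.1]
opening: 0.0172
grip_force: 30.0
(array([ 1.026e+02, -1.505e+02,  1.000e-01]), np.float64(0.010894891439106491), np.float64(1.344))
```

```bash
python3 -m handwheel '[{"tx":20,"ty":-30,"tz":0,"roll":0.01},{"tx":20,"ty":-30,"tz":0,"roll":0},{"tx":21,"ty":-30,"tz":0,"roll":0},{"tx":21,"ty":-30,"tz":0,"roll":0},{"tx":20,"ty":-30,"tz":0,"roll":0},{"tx":0,"ty":0,"tz":25,"roll":0},{"tx":0,"ty":0,"tz":35,"roll":0},{"tx":0,"ty":0,"tz":15,"roll":0},{"tx":0,"ty":0,"tz":5,"roll":0},{"tx":0,"ty":0,"tz":0,"roll":0},{"tx":0,"ty":0,"tz":0,"roll":0}]'
python3 - <<'E'
from h import *
print(rel(.518,.347,1.333))
E
```

```text
t: 11.33
tool_pos: [0.5212, 0.3477, 0.0261]
tool_rot: [2.471, 1.939, 0.001]
contact_force: [0.6, -0.0, -0.5]
opening: 0.0167
grip_force: 30.0
(array([-1.4, -3. , -0. ]), np.float64(-0.0022292727095147846), np.float64(1.331))
```

```bash
python3 -m handwheel '[{"tx":-1,"ty":-3,"tz":8,"roll":0},{"tx":0,"ty":0,"tz":4,"roll":0},{"tx":0,"ty":0,"tz":2,"roll":0},{"tx":0,"ty":0,"tz":0,"roll":0},{"tx":0,"ty":0,"tz":0,"roll":0}]'
python3 -m handwheel '[{"tx":0,"ty":0,"tz":0,"roll":0},{"tx":0,"ty":0,"tz":0,"roll":0},{"tx":0,"ty":0,"tz":0,"roll":0},{"tx":0,"ty":0,"tz":-15,"roll":0},{"tx":0,"ty":0,"tz":-35,"roll":0},{"tx":0,"ty":0,"tz":-40,"roll":0},{"tx":0,"ty":0,"tz":-30,"roll":0},{"tx":0,"ty":0,"tz":0,"roll":0}]' 40
python3 - <<'E'
from h import *
print(rel(.4395,.1395,1.466))
E
```

```text
t: 11.75
tool_pos: [0.5173, 0.3475, 0.0115]
tool_rot: [-2.471, -1.939, -0.0]
contact_force: [0.2, 0.2, 0.3]
opening: 0.0167
grip_force: 30.0
t: 12.42
tool_pos: [0.5219, 0.35, 0.142]
tool_rot: [2.469, 1.938, 0.024]
contact_force: [1.6, 0.7, 1.0]
opening: 0.0398
grip_force: 0.0
(array([-224. ,  -30. ,   -2.7]), np.float64(-0.13495816193013233), np.float64(1.331))
```

```bash
python3 -m handwheel '[{"tx":-37,"ty":-5,"tz":0,"roll":0},{"tx":-37,"ty":-5,"tz":0,"roll":0},{"tx":-37,"ty":-5,"tz":0,"roll":0},{"tx":-37,"ty":-5,"tz":0,"roll":0},{"tx":-37,"ty":-5,"tz":0,"roll":0},{"tx":-37,"ty":-5,"tz":0,"roll":0},{"tx":0,"ty":0,"tz":0,"roll":-0.07},{"tx":0,"ty":0,"tz":0,"roll":-0.065},{"tx":0,"ty":0,"tz":0,"roll":0},{"tx":0,"ty":0,"tz":0,"roll":0}]' 85
python3 - <<'E'
from h import *
o=ctrl.get_obs();im,d=optics.get_image("wrist");W=cloud("wrist",d,o)
m=(W[...,2]>.045)&(W[...,2]<.055)&(np.hypot(W[...,0]-.4395,W[...,1]-.1395)<.05)
print(m.sum(),cv2.minEnclosingCircle(np.float32(W[m][:,:2]*1000)),rel(.4395,.1395,1.466),o["tool_pos"])
a=optics.get_image("scene")[0]
cv2.imwrite("pics/c4.png",np.hstack([cv2.resize(im,(400,250)),cv2.resize(a[120:270,330:570],(400,250))])[:,:,::-1])
E
```

```text
t: 13.25
tool_pos: [0.4356, 0.139, 0.1322]
tool_rot: [2.336, 2.099, 0.002]
contact_force: [-0.7, 0.0, 0.1]
opening: 0.0848
grip_force: 0.0
1046 ((439.18206787109375, 138.95016479492188), 26.207773208618164) (array([0.8, 3.8, 0. ]), np.float64(-0.0015160482499596561), np.float64(1.464)) [0.43561645 0.13898062 0.13224829]
```

View pics/c4.png

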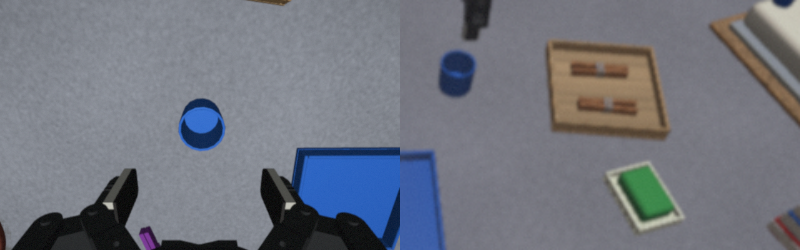

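The left half shows cap B at (201,118), centred between the fingers. On the right, both pegs lie flat in the wooden tray at (600,70) and (607,105).

```bash
python3 -m handwheel '[{"tx":0,"ty":4,"tz":0,"roll":0},{"tx":0,"ty":0,"tz":35,"roll":0},{"tx":0,"ty":0,"tz":40,"roll":0},{"tx":0,"ty":0,"tz":25,"roll":0},{"tx":0,"ty":0,"tz":10,"roll":0},{"tx":0,"ty":0,"tz":0,"roll":0},{"tx":0,"ty":0,"tz":0,"roll":0}]'
python3 -m handwheel '[{"tx":0,"ty":0,"tz":0,"roll":0},{"tx":0,"ty":0,"tz":0,"roll":0},{"tx":0,"ty":0,"tz":0,"roll":0},{"tx":0,"ty":0,"tz":0,"roll":0},{"tx":0,"ty":0,"tz":0,"roll":0},{"tx":0,"ty":0,"tz":0,"roll":0}]' 30 25
python3 -m handwheel '[{"tx":0,"ty":0,"tz":-20,"roll":0},{"tx":0,"ty":0,"tz":-35,"roll":0},{"tx":0,"ty":0,"tz":-35,"roll":0},{"tx":0,"ty":0,"tz":-10,"roll":0},{"tx":0,"ty":0,"tz":0,"roll":0},{"tx":0,"ty":0,"tz":0,"roll":0}]'
python3 - <<'E'
from h import *
print(rel(.641,.030,1.466))
E
```

```text
t: 13.93
tool_pos: [0.4398, 0.1388, 0.0218]
tool_rot: [2.335, 2.102, 0.0]
contact_force: [-0.2, -0.3, 1.0]
opening: 0.0846
grip_force: 0.0
t: 14.43
tool_pos: [0.4411, 0.1389, 0.0235]
tool_rot: [2.333, 2.1, 0.005]
contact_force: [-1.5, 1.1, 6.3]
opening: 0.0504
grip_force: 26.0
t: 14.93
tool_pos: [0.4396, 0.1386, 0.1218]
tool_rot: [2.334, 2.101, 0.002]
contact_force: [-0.3, -0.3, -0.2]
opening: 0.0507
grip_force: 26.4
(array([-86.9, 211.7,   0.3]), np.float64(-0.00024991883135694337), np.float64(1.466))
```

```bash
python3 -m handwheel '[{"tx":-14,"ty":35,"tz":0,"roll":0},{"tx":-14,"ty":35,"tz":0,"roll":0},{"tx":-15,"ty":35,"tz":0,"roll":0},{"tx":-15,"ty":35,"tz":0,"roll":0},{"tx":-15,"ty":35,"tz":0,"roll":0},{"tx":-14,"ty":35,"tz":0,"roll":0},{"tx":0,"ty":0,"tz":25,"roll":0},{"tx":0,"ty":0,"tz":35,"roll":0},{"tx":0,"ty":0,"tz":20,"roll":0},{"tx":0,"ty":0,"tz":5,"roll":0},{"tx":0,"ty":0,"tz":0,"roll":0},{"tx":0,"ty":0,"tz":0,"roll":0}]'
```

```text
t: 15.93
tool_pos: [0.6384, 0.0302, 0.0355]
tool_rot: [-2.334, -2.101, 0.002]
contact_force: [-0.2, 0.5, -0.2]
opening: 0.0503
grip_force: 26.0
```

```bash
python3 -m handwheel '[{"tx":0,"ty":0,"tz":4,"roll":0},{"tx":0,"ty":0,"tz":3,"roll":0},{"tx":0,"ty":0,"tz":0,"roll":0},{"tx":0,"ty":0,"tz":0,"roll":0}]'
python3 -m handwheel '[{"tx":0,"ty":0,"tz":0,"roll":0},{"tx":0,"ty":0,"tz":0,"roll":0},{"tx":0,"ty":0,"tz":0,"roll":0},{"tx":0,"ty":0,"tz":0,"roll":0},{"tx":0,"ty":0,"tz":-15,"roll":0},{"tx":0,"ty":0,"tz":-35,"roll":0},{"tx":0,"ty":0,"tz":-40,"roll":0},{"tx":0,"ty":0,"tz":-25,"roll":0},{"tx":0,"ty":0,"tz":0,"roll":0}]' 80
python3 - <<'E'
from h import *
print(rel(.458,-.1412,1.466))
E
```

```text
t: 16.27
tool_pos: [0.6392, 0.0301, 0.0298]
tool_rot: [2.334, 2.102, 0.001]
contact_force: [0.2, 0.2, 0.7]
opening: 0.0506
grip_force: 26.0
t: 17.02
tool_pos: [0.6438, 0.0298, 0.1544]
tool_rot: [2.327, 2.095, 0.016]
contact_force: [0.5, -0.3, 0.7]
opening: 0.0801
grip_force: 0.0
(array([-189.5, -166.8,   -2.6]), np.float64(-7.907350900993038e-05), np.float64(1.466))
```

```bash
python3 -m handwheel '[{"tx":-27,"ty":-24,"tz":0,"roll":0},{"tx":-27,"ty":-24,"tz":0,"roll":0},{"tx":-27,"ty":-24,"tz":0,"roll":0},{"tx":-27,"ty":-24,"tz":0,"roll":0},{"tx":-27,"ty":-24,"tz":0,"roll":0},{"tx":-27,"ty":-24,"tz":0,"roll":0},{"tx":-27,"ty":-24,"tz":0,"roll":0},{"tx":0,"ty":0,"tz":0,"roll":0},{"tx":0,"ty":0,"tz":0,"roll":0}]' 85
python3 - <<'E'
from h import *
o=ctrl.get_obs();im,d=optics.get_image("wrist");W=cloud("wrist",d,o)
m=(W[...,2]>.045)&(W[...,2]<.055)&(np.hypot(W[...,0]-.458,W[...,1]+.141)<.05)
print(m.sum(),cv2.minEnclosingCircle(np.float32(W[m][:,:2]*1000)),rel(.458,-.1412,1.466),o["tool_pos"])
im,d=optics.get_image("side");W=cloud("side",d)
m=(W[...,2]>.048)&(W[...,2]<.062)&(np.hypot(W[...,0]-.640,W[...,1]-.03)<.06)
print("capB",m.sum(),cv2.minEnclosingCircle(np.float32(W[m][:,:2]*1000)),W[m][:,2].max() if m.any() else 0)
E
```

```text
t: 17.77
tool_pos: [0.4513, -0.1413, 0.145]
tool_rot: [2.337, 2.097, 0.001]
contact_force: [0.3, 0.3, 0.4]
opening: 0.0849
grip_force: 0.0
957 ((458.2253112792969, -141.83981323242188), 25.95822525024414) (array([0.1, 5.9, 0. ]), np.float64(-0.0017492012044817429), np.float64(1.464)) [ 0.45134727 -0.14130026  0.14495395]
capB 166 ((641.992919921875, 30.04627227783203), 28.538496017456055) 0.05761662879867113
```

Cap B stands upright in the tray (rim at 55 mm). Next is cap A.

```bash
python3 -m handwheel '[{"tx":0,"ty":6,"tz":10,"roll":0},{"tx":0,"ty":0,"tz":38,"roll":0},{"tx":0,"ty":0,"tz":40,"roll":0},{"tx":0,"ty":0,"tz":25,"roll":0},{"tx":0,"ty":0,"tz":10,"roll":0},{"tx":0,"ty":0,"tz":0,"roll":0},{"tx":0,"ty":0,"tz":0,"roll":0}]'
python3 -m handwheel '[{"tx":0,"ty":0,"tz":0,"roll":0},{"tx":0,"ty":0,"tz":0,"roll":0},{"tx":0,"ty":0,"tz":0,"roll":0},{"tx":0,"ty":0,"tz":0,"roll":0},{"tx":0,"ty":0,"tz":0,"roll":0},{"tx":0,"ty":0,"tz":0,"roll":0}]' 30 25
python3 -m handwheel '[{"tx":0,"ty":0,"tz":-20,"roll":0},{"tx":0,"ty":0,"tz":-35,"roll":0},{"tx":0,"ty":0,"tz":-35,"roll":0},{"tx":0,"ty":0,"tz":-20,"roll":0},{"tx":0,"ty":0,"tz":0,"roll":0},{"tx":0,"ty":0,"tz":0,"roll":0}]'
python3 - <<'E'
from h import *
print(rel(.633,-.043,1.466))
E
```

```text
t: 18.45
tool_pos: [0.4591, -0.1406, 0.022]
tool_rot: [2.333, 2.103, 0.0]
contact_force: [1.0, -0.3, 0.4]
opening: 0.0849
grip_force: 0.0
t: 18.95
tool_pos: [0.4598, -0.1417, 0.0237]
tool_rot: [2.332, 2.099, 0.003]
contact_force: [-0.9, 1.7, 6.9]
opening: 0.051
grip_force: 25.9
t: 19.45
tool_pos: [0.4593, -0.1415, 0.1336]
tool_rot: [2.332, 2.099, 0.003]
contact_force: [-0.1, -0.4, 0.1]
opening: 0.0515
grip_force: 26.4
(array([116.2, 162.4,   0.5]), np.float64(-0.0003283383023964248), np.float64(1.466))
```

```bash
python3 -m handwheel '[{"tx":23,"ty":33,"tz":0,"roll":0},{"tx":23,"ty":33,"tz":0,"roll":0},{"tx":23,"ty":33,"tz":0,"roll":0},{"tx":23,"ty":33,"tz":0,"roll":0},{"tx":23,"ty":32,"tz":0,"roll":0},{"tx":0,"ty":0,"tz":30,"roll":0},{"tx":0,"ty":0,"tz":38,"roll":0},{"tx":0,"ty":0,"tz":20,"roll":0},{"tx":0,"ty":0,"tz":5,"roll":0},{"tx":0,"ty":0,"tz":0,"roll":0},{"tx":0,"ty":0,"tz":0,"roll":0}]'
```

```text
t: 20.37
tool_pos: [0.6331, -0.0439, 0.0382]
tool_rot: [-2.335, -2.101, 0.0]
contact_force: [1.1, 0.4, 0.1]
opening: 0.0515
grip_force: 26.5
```

```bash
python3 -m handwheel '[{"tx":0,"ty":0,"tz":5,"roll":0},{"tx":0,"ty":0,"tz":4,"roll":0},{"tx":0,"ty":0,"tz":0,"roll":0},{"tx":0,"ty":0,"tz":0,"roll":0}]'
python3 -m handwheel '[{"tx":0,"ty":0,"tz":0,"roll":0},{"tx":0,"ty":0,"tz":0,"roll":0},{"tx":0,"ty":0,"tz":0,"roll":0},{"tx":0,"ty":0,"tz":0,"roll":0},{"tx":0,"ty":0,"tz":-15,"roll":0},{"tx":0,"ty":0,"tz":-35,"roll":0},{"tx":0,"ty":0,"tz":-40,"roll":0},{"tx":0,"ty":0,"tz":-40,"roll":0},{"tx":0,"ty":0,"tz":0,"roll":0},{"tx":0,"ty":0,"tz":0,"roll":0}]' 75
python3 - <<'E'
from h import *
print(rel(.650,-.210,1.466))
E
```

```text
t: 20.7
tool_pos: [0.6335, -0.0439, 0.03]
tool_rot: [2.334, 2.101, 0.001]
contact_force: [-0.2, -0.6, -0.7]
opening: 0.0516
grip_force: 26.5
t: 21.53
tool_pos: [0.636, -0.0442, 0.1653]
tool_rot: [2.329, 2.097, 0.009]
contact_force: [0.0, -0.5, -1.6]
opening: 0.075
grip_force: 0.0
(array([-163.4,   31.3,    0.4]), np.float64(-0.00011972820883920932), np.float64(1.466))
```

```bash
python3 -m handwheel '[{"tx":-33,"ty":6,"tz":0,"roll":0},{"tx":-33,"ty":6,"tz":0,"roll":0},{"tx":-33,"ty":6,"tz":0,"roll":0},{"tx":-33,"ty":6,"tz":0,"roll":0},{"tx":-31,"ty":7,"tz":0,"roll":0},{"tx":0,"ty":0,"tz":0,"roll":0},{"tx":0,"ty":0,"tz":0,"roll":0}]'
python3 - <<'E'
from h import *
o=ctrl.get_obs();im,d=optics.get_image("wrist");W=cloud("wrist",d,o)
m=(W[...,2]>.064)&(W[...,2]<.076)&(np.hypot(W[...,0]-.65,W[...,1]+.21)<.05)
print(m.sum(),cv2.minEnclosingCircle(np.float32(W[m][:,:2]*1000)),rel(.650,-.21,1.466),o["tool_pos"])
print("spool",onplane("scene",(152,270),.04))
a,d=optics.get_image("scene");W=cloud("scene",d)
for c in((.633,-.043),(.640,.03)):
  m=(W[...,2]>.048)&(W[...,2]<.062)&(np.hypot(W[...,0]-c[0],W[...,1]-c[1])<.035)
  print("cap",m.sum(),cv2.minEnclosingCircle(np.float32(W[m][:,:2]*1000)))
cv2.imwrite("pics/c5.png",np.hstack([cv2.resize(im,(400,250)),cv2.resize(a[150:300,120:360],(400,250))])[:,:,::-1])
E
```

```text
t: 22.12
tool_pos: [0.646, -0.2103, 0.1577]
tool_rot: [-2.336, -2.097, 0.001]
contact_force: [-0.9, -0.4, -0.2]
opening: 0.0751
grip_force: 0.0
1694 ((649.3538818359375, -210.83445739746094), 16.976009368896484) (array([-0.6,  4. , -0. ]), np.float64(-0.0012421052478852612), np.float64(1.465)) [ 0.64601391 -0.21029382  0.15774128]
spool [[ 0.6616182  -0.34058582  0.04      ]]
cap 162 ((633.5394287109375, -44.11647415161133), 26.499774932861328)
cap 160 ((639.612060546875, 30.980369567871094), 26.530826568603516)
```

View pics/c5.png

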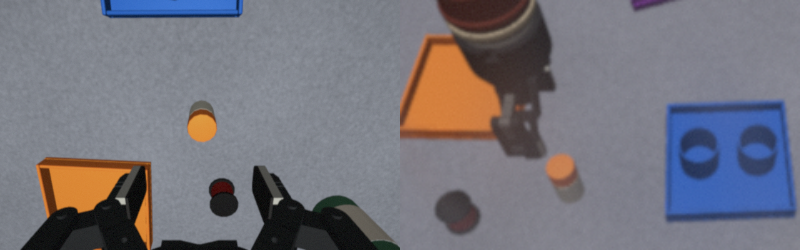

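Left: stick top at (202,127), between the fingers, with the spool at (223,197) well clear. Right: both caps stand in the blue tray at (700,150) and (757,148).

```bash
python3 -m handwheel '[{"tx":-1,"ty":4,"tz":0,"roll":0},{"tx":0,"ty":0,"tz":35,"roll":0},{"tx":0,"ty":0,"tz":40,"roll":0},{"tx":0,"ty":0,"tz":30,"roll":0},{"tx":0,"ty":0,"tz":14,"roll":0},{"tx":0,"ty":0,"tz":0,"roll":0},{"tx":0,"ty":0,"tz":0,"roll":0}]'
python3 -m handwheel '[{"tx":0,"ty":0,"tz":0,"roll":0},{"tx":0,"ty":0,"tz":0,"roll":0},{"tx":0,"ty":0,"tz":0,"roll":0},{"tx":0,"ty":0,"tz":0,"roll":0},{"tx":0,"ty":0,"tz":0,"roll":0},{"tx":0,"ty":0,"tz":0,"roll":0},{"tx":0,"ty":0,"tz":0,"roll":0}]' 20 30
python3 -m handwheel '[{"tx":0,"ty":0,"tz":-20,"roll":0},{"tx":0,"ty":0,"tz":-35,"roll":0},{"tx":0,"ty":0,"tz":-30,"roll":0},{"tx":0,"ty":0,"tz":-10,"roll":0},{"tx":0,"ty":0,"tz":0,"roll":0},{"tx":0,"ty":0,"tz":0,"roll":0}]'
python3 - <<'E'
from h import *
print(rel(.472,-.347,1.41))
E
```

```text
t: 22.8
tool_pos: [0.651, -0.2097, 0.0403]
tool_rot: [-2.333, -2.103, 0.0]
contact_force: [0.3, -0.6, 1.6]
opening: 0.075
grip_force: 0.0
t: 23.38
tool_pos: [0.6521, -0.2113, 0.043]
tool_rot: [2.333, 2.1, 0.002]
contact_force: [-2.3, 0.5, 6.3]
opening: 0.0333
grip_force: 29.5
t: 23.88
tool_pos: [0.6509, -0.2106, 0.1353]
tool_rot: [2.335, 2.101, 0.001]
contact_force: [-0.3, 0.1, -1.3]
opening: 0.0334
grip_force: 30.2
(array([-1.544e+02, -1.636e+02, -1.000e-01]), np.float64(0.05571588356459389), np.float64(1.466))
```

```bash
python3 -m handwheel '[{"tx":-26,"ty":-27,"tz":0,"roll":0},{"tx":-26,"ty":-27,"tz":0,"roll":0},{"tx":-26,"ty":-27,"tz":0,"roll":0},{"tx":-26,"ty":-27,"tz":0,"roll":0},{"tx":-25,"ty":-28,"tz":0,"roll":0},{"tx":-25,"ty":-28,"tz":0,"roll":0},{"tx":0,"ty":0,"tz":20,"roll":0},{"tx":0,"ty":0,"tz":35,"roll":0},{"tx":0,"ty":0,"tz":20,"roll":0},{"tx":0,"ty":0,"tz":5,"roll":0},{"tx":0,"ty":0,"tz":0,"roll":0},{"tx":0,"ty":0,"tz":0,"roll":0}]'
```

```text
t: 24.88
tool_pos: [0.4715, -0.3461, 0.0546]
tool_rot: [-2.334, -2.101, -0.0]
contact_force: [-0.7, 0.7, 0.2]
opening: 0.0333
grip_force: 29.9
```

```bash
python3 -m handwheel '[{"tx":0,"ty":0,"tz":5,"roll":0},{"tx":0,"ty":0,"tz":2,"roll":0},{"tx":0,"ty":0,"tz":0,"roll":0},{"tx":0,"ty":0,"tz":0,"roll":0}]'
python3 -m handwheel '[{"tx":0,"ty":0,"tz":0,"roll":0},{"tx":0,"ty":0,"tz":0,"roll":0},{"tx":0,"ty":0,"tz":0,"roll":0},{"tx":0,"ty":0,"tz":0,"roll":0},{"tx":0,"ty":0,"tz":-15,"roll":0},{"tx":0,"ty":0,"tz":-35,"roll":0},{"tx":0,"ty":0,"tz":-40,"roll":0},{"tx":0,"ty":0,"tz":-40,"roll":0},{"tx":0,"ty":0,"tz":-40,"roll":0},{"tx":-30,"ty":-20,"tz":0,"roll":0},{"tx":0,"ty":0,"tz":0,"roll":0},{"tx":0,"ty":0,"tz":0,"roll":0}]' 70
python3 - <<'E'
from h import *
for n in("scene","side"):
    a=optics.get_image(n)[0];cv2.imwrite(f"pics/{n}9.png",a[:,:,::-1])
print(ctrl.get_obs()["tool_pos"])
E
```

```text
t: 25.22
tool_pos: [0.472, -0.3466, 0.0488]
tool_rot: [2.334, 2.102, 0.0]
contact_force: [0.0, -0.2, -0.2]
opening: 0.0331
grip_force: 29.8
t: 26.22
tool_pos: [0.4483, -0.3752, 0.2194]
tool_rot: [2.336, 2.098, 0.0]
contact_force: [-0.5, 0.4, 0.3]
opening: 0.07
grip_force: 0.0
[ 0.44836054 -0.37359717  0.21731401]
```

View pics/scene9.png

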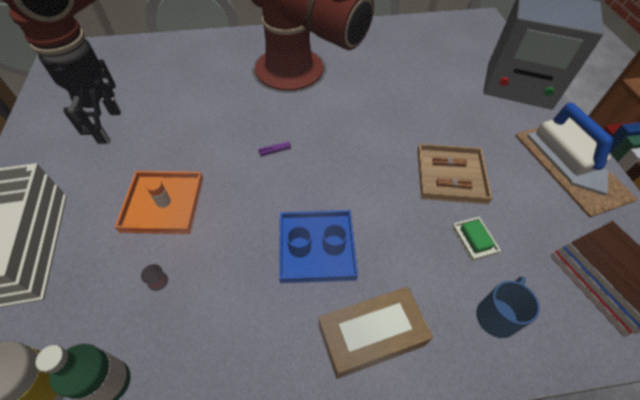

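View pics/side9.png

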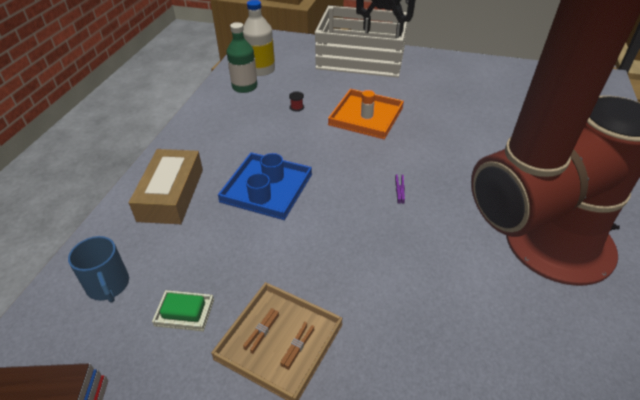

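In the side view, the pegs lie flat in the wooden tray at (261,330) and (297,345). The caps stand in the blue tray at (272,167) and (259,188), and the stick stands in the orange tray at (367,105). The scene view agrees, and the soap, spool and purple peg haven't moved.

```bash
python3 -c "
from station import ctrl
print(ctrl.finish_job())"
```

```text
the job is handed in; nothing more can be done
None
```

Job handed in at about 26 s on the robot's clock: both pegs lie flat in the wooden tray, both caps stand in the blue tray, the stick stands in the orange tray, and the soap and spool were not touched.

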